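# Draw the blue test carrier tight with its cam lock

## Robot

A 7-joint arm with a two-finger parallel gripper is mounted at the origin on a cart in front of the work surface, level with it; the furniture and walls round the work are solid. World frame = base frame: x ahead of the robot, y to its left, z up, the work surface at z = 0. Lengths are in m, angles in rad, forces in N, time in s.
With the tool pointing down it reaches from about 0.35 to 0.9 m from the base axis. Payload 19.9 kg.
Tool frame: the origin (TCP) lies between the finger pads; the fingertips stand 19 mm ahead of it and the grasp point (between the pads) is the TCP; z points along the fingers, y is the direction in which the jaws open and shut (so a half turn about z gives the same grasp; the last joint's range is limited). The gripper opens to 94 mm and grips with 3 to 60 N. Pads are 16 mm wide; open, the fingers measure 119 mm over their backs; the gripper's body (75 mm by 177 mm) begins 78 mm behind the grasp point.
Start: joints at [1.173, 0.417, -0.01, 1.614, 0.005, 1.111, -0.053], TCP at [0.218, -0.586, 0.224] pointing down, gripper open.
Joint ranges: [-2.81, 2.81], [-0.39, 2.02], [-1.27, 1.25], [0.06, 2.57], [-1.19, 4.33], [0.19, 2], [-2.82, 2.82]. Speed limits (rad/s): [1.89, 1.89, 2.39, 2.39, 3.01, 3.01, 3.01].

## Interface

Orientations are given as a 3x3 rotation matrix whose columns are the frame's x, y, z axes.
In Python, from rig import robot gives the robot as it stands. Calls block until the motion is done:
- robot.move_ptp(position, orientation): joint-space move of the TCP to a pose.
- robot.move_linear(position, velocity=0.15, frame=None, threshold=None): straight line of the TCP; frame=None keeps the orientation; velocity is the mean speed in m/s. With threshold (N) it stops when the force on the tool has changed by that much, and returns True; else False.
- robot.goto_joints(angles): joint-space move.
- robot.gripper_to(opening): finger opening in m; the grip force is fixed at half the most; returns when the fingers have stopped.
- robot.pause(seconds).
- robot.ik(position, orientation): joint angles nearest the present ones, or None.
- robot.get_state(): the state.
- robot.grab_frame(name): name is "scene" or "top" or "wrist"; returns the picture (400x640x3 uint8, red, green, blue); there is no depth.
- robot.camera_info(name): a dict with "fx", "fy", "cx", "cy" (pixels), "dist" ([k1, k2, p1, p2, k3] as OpenCV has them; the pictures are not rectified), "rvec" (rotation vector, rad) and "tvec" (3), from world to camera coordinates, as OpenCV has them. Camera axes: x right, y down, z forward; pixel columns grow to the right and rows downward; lengths in m; the calibration is good to about 2 mm. A picture is of the moment at which its call begins: read the wrist's pose just before it. camera_info takes no time and is no camera call; for the wrist camera it gives the pose at the moment of the call.
A pose or a line that the arm cannot do raises robot.PlanningError and nothing moves.
- robot.sign_off(): hands the job in, once; it reports no verdict.
The state is a dict: "time": time; "qpos": joint angles; "joint_vel": joint speeds; "effort": joint torques, N m; "ee_pos": TCP position; "tool_rot": TCP orientation; "force": force on the tool from outside, world axes, zero at the start; "moment": the same for the moment, N m; "opening": finger opening in m.
Only numpy, scipy, OpenCV 4.12 (cv2) and the standard library are available. Lean on these libraries where they do the work, as an engineer would, in place of code of your own. Each camera call takes 0.05 s, during which the arm holds its last target.

## Task

The blue test carrier stands loose in one of the two docks, with the ball head of its brass stud already in the curved slot of that dock's cam. Turn that dock's red cam handle clockwise (seen from above), all the way, so that the cam draws the carrier tight against its stops, then let go. Leave the cam of the empty dock as it is.

Things in the scene. Friction and masses are not known exactly. Their poses are not given: they have to be found in the camera images.
- cam (a joint): Angle (rad) of the cam of the occupied dock: 0 open, 1.4 end stop (tight), growing clockwise from above; starts at 0 to 0.15. 78 mm barrel on an upright axis; its curved slot draws the stud head 10 mm toward the axis from 0 to 1.25, then holds it. Light friction (0.1 N m, more when tight), stays where left. The dock, a fixed 191 x 108 x 10 mm aluminium plate, is the left or the right one.
- cam_grip (a point): Grip point of that cam's red handle bar, on the cam axis, 70 mm above the bench. Bar 56 mm long, 14 wide, from 48 to 80 mm above the bench; the cam's flat grey top (78 mm across) is at 46 mm. x lies along the bar to its white-dotted end, z up; turns with the cam. Seen from above, at joint 0 the bar points 0.7 rad counter-clockwise of the line from cam to carrier, at 1.4 0.7 rad clockwise of it.
- carrier_face (a point): Centre of the blue carrier's front face, where the brass stud comes out toward the cam, 26 mm above the bench; x points away from the cam. Loose carrier 75 x 84 x 34 mm, about 0.35 kg, with an aluminium seal block on it, sliding on the dock plate between black rails. Against its stops the face is 42 mm from the cam axis; it starts 6 to 8 mm farther out.
- spare_cam (a joint): Angle (rad) of the like cam, with a like red handle, of the other dock, which is empty. Leave it as it is (0 to 0.15 at the start).

How it is judged:
At the end, for the whole second after the job is handed in: The cam of the occupied dock is turned beyond 1.15 rad and at rest, and the carrier's front face is within 2.5 mm of its stops (less than 44.5 mm from the cam's axis) (value of joint cam above 1.15 rad and horizontal distance between carrier_face and cam_grip below 0.0445 m and velocity of joint cam between -0.05 and 0.05 rad/s); the robot touches nothing.
It fails at once if the cam of the empty dock is turned (beyond 0.35 rad) (value of joint spare_cam above 0.35 rad).
It also fails if it takes over 32 s, if anything falls off the work surface, if the arm or the gripper's body presses on something with over 40 N, if the wrist force passes 120 N, or if a joint passes its speed limit or range.

## Working session

There is one attempt and no reset: what is moved stays moved. The work goes in short steps, each a Python script; the robot and the scene stay as the last script left them, time stands still between calls to the robot, and variables do not carry over. Pictures are saved under pics/ and viewed, and the job is handed in when it is done.

```bash
ls; mkdir -p pics; python3 - <<'E'
from rig import robot
import cv2
for n in ("scene","top","wrist"):
    ci=robot.camera_info(n); print(n,ci)
    cv2.imwrite(f"pics/{n}0.png",robot.grab_frame(n)[:,:,::-1])
s=robot.get_state();print(s)
E
```

```text
pics
scene {'fx': 385.0684012524012, 'fy': 385.0684012524012, 'cx': 312.1372409785531, 'cy': 203.9308647063726, 'dist': array([-0.07462296,  0.        ,  0.        ,  0.        ,  0.        ]), 'rvec': array([ 1.01233743, -2.54040307,  0.89804049]), 'tvec': array([0.37350445, 0.3316323 , 0.67837057])}
top {'fx': 423.39220027125987, 'fy': 423.39220027125987, 'cx': 318.45063203146833, 'cy': 200.11431193860875, 'dist': array([-0.00753311,  0.        ,  0.        ,  0.        ,  0.        ]), 'rvec': array([ 2.13185663, -2.14540649,  0.14275083]), 'tvec': array([-0.00446192,  0.5282456 ,  0.86428754])}
wrist {'fx': 289.997641242164, 'fy': 289.997641242164, 'cx': 314.7555937285327, 'cy': 199.53037599613668, 'dist': array([-0.00117132,  0.        ,  0.        ,  0.        ,  0.        ]), 'rvec': array([-2.41948049,  1.68088478,  0.19968224]), 'tvec': array([-0.62408742, -0.02259617,  0.3899679 ])}
{'time': 0.15, 'qpos': array([ 1.17349798,  0.41782932, -0.01027405,  1.61401827,  0.00471999,
        1.11072746, -0.0529783 ]), 'joint_vel': array([ 9.98521297e-04, -2.90894317e-03,  1.11852487e-03, -1.12360791e-03,
        3.93572486e-04,  1.27454455e-03, -7.60048388e-05]), 'effort': array([ 7.39717852e-04, -8.51540923e+01,  6.39238413e-01, -4.26137817e+01,
       -4.88009490e-02,  1.71574729e-02,  1.16709707e-04]), 'ee_pos': array([ 0.21758774, -0.58560919,  0.22398125]), 'tool_rot': array([[ 9.37364591e-01,  3.48349586e-01, -4.34488879e-04],
       [ 3.48349840e-01, -9.37364207e-01,  8.56355279e-04],
       [-1.08963316e-04, -9.54071248e-04, -9.99999539e-01]]), 'force': array([ 0.76549918, -0.17381957, -0.42866424]), 'moment': array([ 0.01988205,  0.02420673, -0.00639404]), 'opening': 0.09403754443905234}
```

View pics/top0.png

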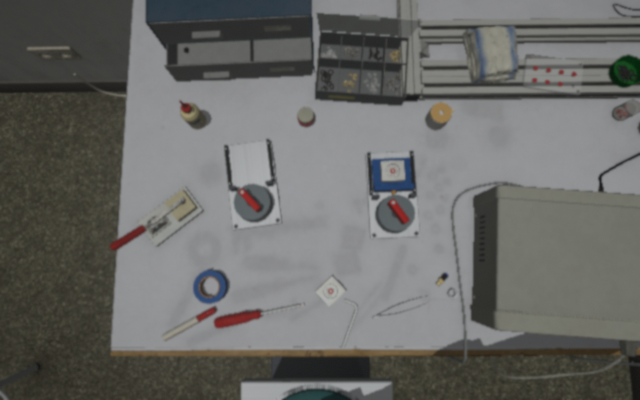

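View pics/scene0.png

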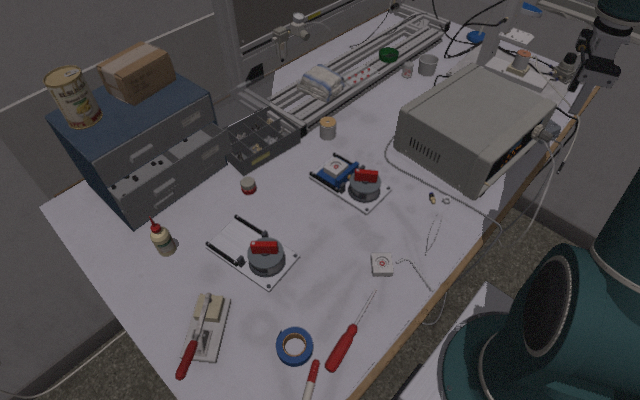

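The top view shows the carrier in the right dock, with its cam at about (395,213). The left dock, cam at (252,203), is empty. I'll measure the right one.

```bash
cat > h.py <<'E'
import numpy as np, cv2
def ray(ci,px):
    K=np.array([[ci['fx'],0,ci['cx']],[0,ci['fy'],ci['cy']],[0,0,1]])
    u=cv2.undistortPoints(np.array(px,float).reshape(-1,1,2),K,np.array(ci['dist'])).reshape(-1,2)
    R=cv2.Rodrigues(np.array(ci['rvec']))[0]
    d=np.c_[u,np.ones(len(u))]@R
    return -R.T@np.array(ci['tvec']),d
def onplane(ci,px,z):
    c,d=ray(ci,px); return c+d*((z-c[2])/d[:,2])[:,None]
def proj(ci,P):
    K=np.array([[ci['fx'],0,ci['cx']],[0,ci['fy'],ci['cy']],[0,0,1]])
    return cv2.projectPoints(np.array(P,float).reshape(-1,1,3),ci['rvec'],ci['tvec'],K,np.array(ci['dist']))[0].reshape(-1,2)
def masks(im):
    h=cv2.cvtColor(im,cv2.COLOR_RGB2HSV)
    red=((h[...,0]<8)|(h[...,0]>172))&(h[...,1]>140)&(h[...,2]>60)
    blue=(h[...,0]>100)&(h[...,0]<125)&(h[...,1]>120)
    grey=(h[...,1]<60)&(h[...,2]<135)&(h[...,2]>50)
    return red.astype(np.uint8),blue.astype(np.uint8),grey.astype(np.uint8)
E
python3 - <<'E'
from rig import robot
from h import *
im=cv2.imread("pics/top0.png")[:,:,::-1].copy(); ci=robot.camera_info("top")
print("cam pos",ray(ci,[[0,0]])[0])
r,b,g=masks(im)
for nm,m,z in(("red",r,.08),("blue",b,.04),("grey",g,.046)):
    sub=np.zeros_like(m); sub[140:245,355:430]=m[140:245,355:430]
    cs,_=cv2.findContours(sub,cv2.RETR_EXTERNAL,cv2.CHAIN_APPROX_NONE)
    for c in cs:
        if cv2.contourArea(c)<30: continue
        P=onplane(ci,c.reshape(-1,2),z)[:,:2]
        rc=cv2.minAreaRect((P*1000).astype(np.float32)); print(nm,cv2.contourArea(c),cv2.boundingRect(c),rc, cv2.minEnclosingCircle((P*1000).astype(np.float32)))
crop=im[140:245,350:440,::-1]; cv2.imwrite("pics/crop1.png",cv2.resize(crop,None,fx=5.5,fy=5.5,interpolation=cv2.INTER_CUBIC))
E
```

```text
cam pos [ 0.39581814 -0.01982679  0.93219697]
red 129.5 (389, 202, 20, 21) ((498.1437072753906, -170.02212524414062), (50.11262512207031, 13.958114624023438), 35.310672760009766) ((497.0379943847656, -168.4617462158203), 25.06269645690918)
blue 457.0 (372, 159, 42, 32) ((582.9719848632812, -166.64515686035156), (65.98817443847656, 85.28907012939453), 1.8855842351913452) ((584.62451171875, -167.78736877441406), 51.48025131225586)
grey 1632.0 (365, 150, 53, 84) ((545.1226806640625, -163.014404296875), (177.3951873779297, 107.52229309082031), 0.9340090155601501) ((551.4605102539062, -165.11338806152344), 95.12376403808594)
```

View pics/crop1.png

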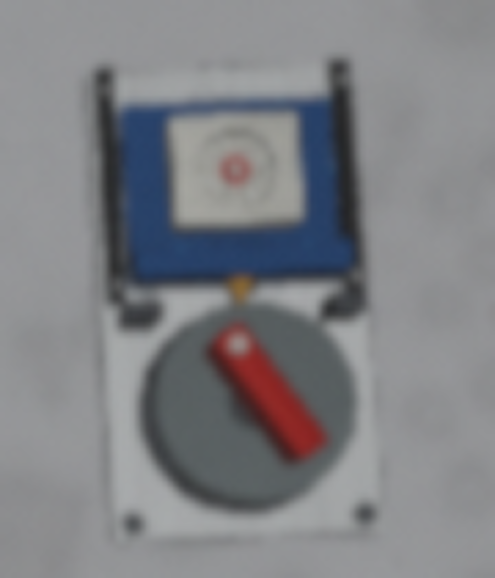

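View pics/wrist0.png

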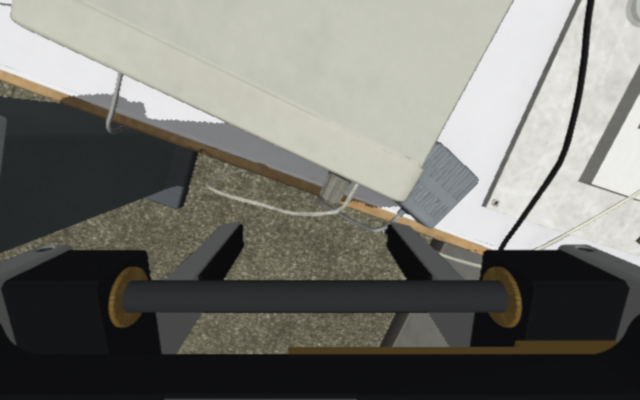

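```bash
python3 - <<'E'
from rig import robot
from h import *
ci=robot.camera_info("top"); sc=robot.camera_info("scene")
f=lambda p:(np.array(p,float)+.5)/5.5-.5+[350,140]
print("disc",onplane(ci,f([[252,402]]),.046))
B=onplane(ci,f([[235,323],[208,350],[295,462],[327,437]]),.08);print("bar",B.mean(0),B)
d=B[:2].mean(0)-B[2:].mean(0);print("bar ang",np.arctan2(d[1],d[0]),np.hypot(*d[:2]))
a=onplane(sc,[[478,192]],0)[0];print(a)
for z in(.1,.15,.2,.25):print(z,onplane(sc,[[486,150]],z)[0],proj(sc,[[a[0],a[1],z]]))
E
```

```text
disc [[ 0.49925024 -0.16953717  0.046     ]]
bar [ 0.49865808 -0.16907408  0.08      ] [[ 0.5246906  -0.15846133  0.08      ]
 [ 0.51469416 -0.14821347  0.08      ]
 [ 0.47306984 -0.17880027  0.08      ]
 [ 0.48217773 -0.19082124  0.08      ]]
bar ang 0.642312058116124 0.05253892207338544
[ 0.28553025 -0.37345587  0.        ]
0.1 [ 0.318223   -0.41056638  0.1       ] [[491.15551281 164.29595586]]
0.15 [ 0.30455046 -0.34916201  0.15      ] [[498.50006625 148.67315418]]
0.2 [ 0.29087792 -0.28775763  0.2       ] [[506.42485427 131.68327751]]
0.25 [ 0.27720537 -0.22635325  0.25      ] [[514.98679322 113.1635387 ]]
```

```bash
cat >> h.py <<'E'
def Rdown(ya):
    y=np.array([np.cos(ya),np.sin(ya),0]); z=np.array([0,0,-1.]); return np.c_[np.cross(y,z),y,z]
E
python3 - <<'E'
from rig import robot
from h import *
ph=0.642; R=Rdown(ph-np.pi/2)
print(robot.ik([.4988,-.1693,.3],R), robot.ik([.4988,-.1693,.07],R), robot.ik([.4988,-.1693,.07],Rdown(ph-np.pi/2-1.4)))
robot.move_ptp([.4988,-.1693,.25],R)
s=robot.get_state();print(s['time'],s['qpos'],s['ee_pos'],s['force'])
ci=robot.camera_info("wrist");np.save("wci.npy",ci,allow_pickle=True)
im=robot.grab_frame("wrist");cv2.imwrite("pics/wrist1.png",im[:,:,::-1])
print(ray(ci,[[320,200]]))
E
```

```text
[ 0.57185844  0.19108178 -0.34755941  1.75294439  0.06920682  1.20953258
 -0.72315233] [ 0.54463383  0.4739223  -0.33760478  1.96881575  0.22737733  0.73499949
 -0.85690165] [ 0.30873411  0.45248757 -0.0486722   1.97691716  0.03252855  0.71291547
 -2.08845297]
1.975 [ 0.56977755  0.23450537 -0.34777245  1.81808229  0.08894698  1.10437688
 -0.73998097] [ 0.49853797 -0.17047314  0.2498703 ] [0.50311778 0.94651541 0.08889276]
(array([ 0.55339531, -0.13069857,  0.40877629]), array([[-0.17586396, -0.15106735, -0.97292353]]))
```

View pics/wrist1.png

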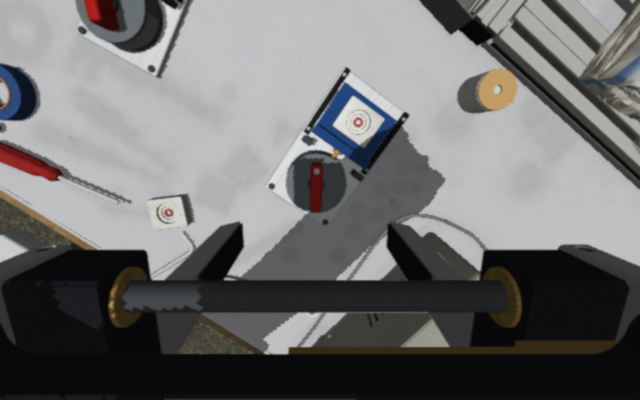

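The wrist view shows the occupied dock with its cam disc at about (316,182), the red bar at (317,188), dot end up, and the carrier at (357,122). I'll measure this view.

```bash
python3 - <<'E'
from h import *
ci=np.load("wci.npy",allow_pickle=True).item()
im=cv2.imread("pics/wrist1.png")[:,:,::-1].copy()
x0,y0=255,60;cv2.imwrite("pics/crop2.png",cv2.resize(im[y0:235,x0:420,::-1],None,fx=3.4,fy=3.4,interpolation=cv2.INTER_CUBIC))
hsv=cv2.cvtColor(im,cv2.COLOR_RGB2HSV)
r,b,g=masks(im)
for nm,m,z in(("red",r,.08),("blue",b,.044)):
    sub=np.zeros_like(m); sub[60:235,290:420]=m[60:235,290:420]
    c=max(cv2.findContours(sub,cv2.RETR_EXTERNAL,cv2.CHAIN_APPROX_NONE)[0],key=cv2.contourArea)
    P=onplane(ci,c.reshape(-1,2),z)[:,:2]*1000
    print(nm,cv2.boundingRect(c),cv2.minAreaRect(c),cv2.minAreaRect(P.astype(np.float32)))
for p in [(290,182),(300,182),(316,160),(335,182),(343,182),(316,215)]:print(p,hsv[p[1],p[0]])
E
```

```text
red (310, 164, 12, 48) ((315.5, 187.5), (47.0, 11.0), 90.0) ((502.4517517089844, -169.19297790527344), (55.41469955444336, 12.694645881652832), 34.47732925415039)
blue (313, 84, 83, 85) ((355.49322509765625, 126.20944213867188), (68.23736572265625, 58.35631561279297), 35.53767776489258) ((586.230712890625, -167.65403747558594), (67.8228988647461, 83.58577728271484), 1.8301970958709717)
(290, 182) [ 95  24 119]
(300, 182) [98 19 54]
(316, 160) [98 19 53]
(335, 182) [96 24 53]
(343, 182) [95 29 53]
(316, 215) [105   5 101]
```

View pics/crop2.png

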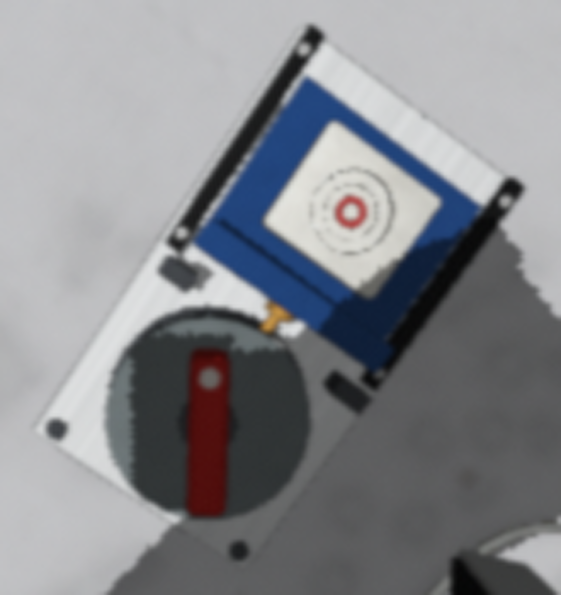

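```bash
python3 - <<'E'
from rig import robot
from h import *
ci=np.load("wci.npy",allow_pickle=True).item()
print(onplane(ci,[[315.8,181.1]],.046))
sc=robot.camera_info("scene");im=cv2.imread("pics/scene0.png")
x0,y0=300,140;cv2.imwrite("pics/crop3.png",cv2.resize(im[y0:220,x0:400],None,fx=7,fy=7,interpolation=cv2.INTER_CUBIC))
for x in(.4985,.5005,.5025):
    print(x,((proj(sc,[[x,-.1693,.046],[x,-.1693,.08]])+.5-[x0,y0])*7-.5))
E
```

```text
[[ 0.50430567 -0.16798308  0.046     ]]
0.4985 [[459.11107174 287.78454052]
 [468.26372821 219.88156675]]
0.5005 [[454.64074421 284.91173062]
 [463.6565808  216.99226377]]
0.5025 [[450.17843521 282.04430793]
 [459.05795839 214.10859392]]
```

View pics/crop3.png

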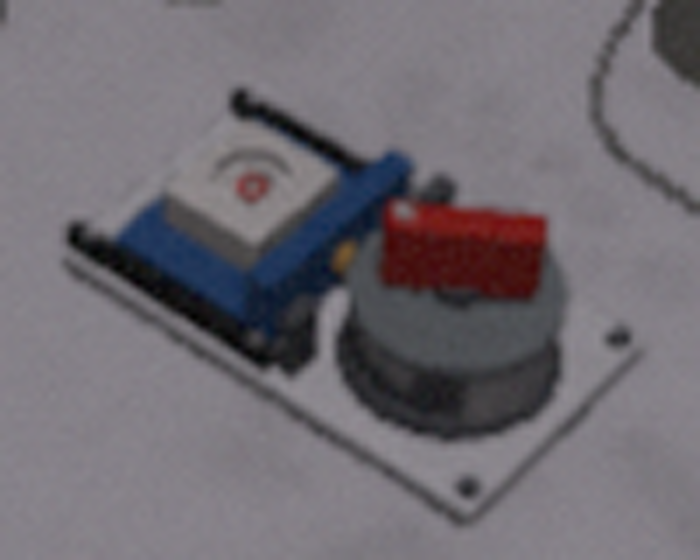

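```bash
python3 - <<'E'
from rig import robot
from h import *
R=Rdown(.61-np.pi/2)
robot.gripper_to(.05)
print(robot.move_linear([.501,-.169,.11],velocity=.15,frame=R))
f0=robot.get_state()['force']
print(robot.move_linear([.501,-.169,.073],velocity=.06,threshold=8))
s=robot.get_state();print(s['time'],s['ee_pos'],s['force'],s['force']-f0,s['opening'])
cv2.imwrite("pics/scene2.png",robot.grab_frame("scene")[:,:,::-1])
cv2.imwrite("pics/wrist2.png",robot.grab_frame("wrist")[:,:,::-1])
im=cv2.imread("pics/scene2.png");cv2.imwrite("pics/crop4.png",cv2.resize(im[100:240,270:430],None,fx=4,fy=4))
E
```

```text
False
False
4.7 [ 0.50111764 -0.1689696   0.07307761] [-0.28047341  0.00164031 -0.17402497] [ 0.46179065 -0.44753381  0.30872042] 0.049990680484052884
```

View pics/crop4.png

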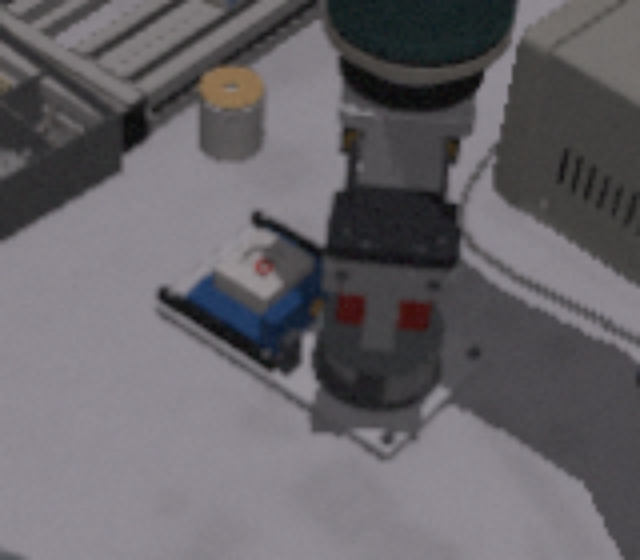

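View pics/wrist2.png

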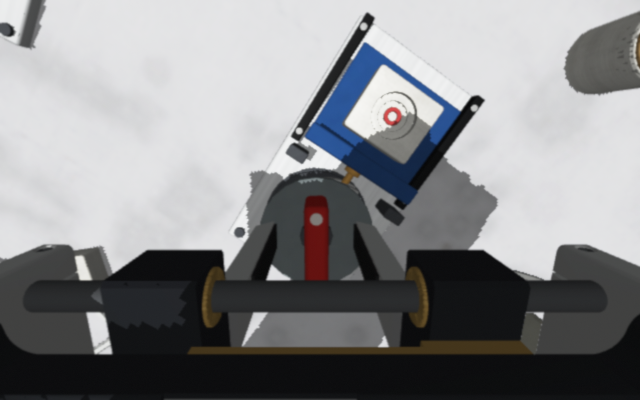

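The bar lies centred between the fingers: x≈316 in the wrist view, with the fingers at about 262 and 370. In the scene view equal amounts of red show on each side of the near finger, at (350,310) and (414,316) in the crop. I'll close now.

```bash
python3 - <<'E'
from rig import robot
from h import *
robot.gripper_to(.0)
s=robot.get_state();print(s['time'],s['ee_pos'],s['force'],s['moment'],s['opening'],s['tool_rot'][:,1])
E
```

```text
5.45 [ 0.50147339 -0.16969664  0.07308865] [ 3.494032   -3.59264974 -4.7670192 ] [-0.97990843 -0.83290017  0.15302959] 0.013806414571914298 [ 0.57251851 -0.81989077  0.0012954 ]
```

```bash
python3 - <<'E'
from rig import robot
from h import *
p=np.array([.5011,-.1692,.0731]); a0=.61-np.pi/2
for k in range(1,4):
    robot.move_linear(p,velocity=.05,frame=Rdown(a0-.12*k))
    s=robot.get_state();y=s['tool_rot'][:,1];print(round(s['time'],2),round(np.arctan2(y[1],y[0])-a0,3),s['ee_pos'].round(4),s['force'].round(1),s['moment'].round(2),s['opening'].round(4),s['qpos'][6].round(2))
    if abs(s['force']).max()>30:break
E
```

```text
Traceback (most recent call last):
AttributeError: 'float' object has no attribute 'round'
```

```bash
cat >> h.py <<'E'
def rep(robot,a0=.61-np.pi/2):
    s=robot.get_state();y=np.array(s['tool_rot'])[:,1]
    t=(np.arctan2(y[1],y[0])-a0+np.pi)%(2*np.pi)-np.pi
    print(round(s['time'],2),"turned",round(t,3),np.round(s['ee_pos'],4),"F",np.round(s['force'],1),"M",np.round(s['moment'],2),round(float(s['opening']),4),"q7",round(float(s['qpos'][6]),2)); return s
E
python3 - <<'E'
from rig import robot
from h import *
p=np.array([.5011,-.1692,.0731]); a0=.61-np.pi/2
rep(robot)
for k in range(2,6):
    robot.move_linear(p,velocity=.05,frame=Rdown(a0-.12*k))
    s=rep(robot)
    if abs(s['force']).max()>30:break
E
```

```text
5.72 turned -0.121 [ 0.5016 -0.1699  0.0731] F [ 4.1 -5.  -6.4] M [-1.01 -1.01 -0.11] 0.0138 q7 -0.97
5.98 turned -0.241 [ 0.5017 -0.17    0.0731] F [ 6.  -5.7 -7.7] M [-1.28 -1.21 -0.1 ] 0.0137 q7 -1.07
6.25 turned -0.362 [ 0.5017 -0.1703  0.0731] F [ 6.1 -6.7 -8.8] M [-1.53 -1.31 -0.04] 0.0138 q7 -1.18
6.52 turned -0.482 [ 0.5018 -0.1704  0.0731] F [ 6.4 -8.9 -8.3] M [-1.84 -1.42 -0.07] 0.0138 q7 -1.28
6.78 turned -0.602 [ 0.5018 -0.1706  0.0731] F [  6.5 -10.1  -9.6] M [-2.05 -1.43  0.02] 0.0142 q7 -1.39
```

```bash
python3 - <<'E'
from rig import robot
from h import *
p=np.array([.5020,-.1708,.0731]); a0=.61-np.pi/2
for k in (6,7,8,9,10):
    robot.move_linear(p,velocity=.05,frame=Rdown(a0-.12*k))
    s=rep(robot)
    if abs(s['force']).max()>30 or abs(s['moment'][2])>2:break
E
```

```text
7.05 turned -0.717 [ 0.5019 -0.1709  0.0731] F [-0.7 -2.  -1.2] M [-0.34  0.06  0.24] 0.0136 q7 -1.48
7.32 turned -0.835 [ 0.5021 -0.171   0.0731] F [ 2.  -4.5 -3.3] M [-0.9  -0.5   0.42] 0.0142 q7 -1.59
7.58 turned -0.954 [ 0.5022 -0.1711  0.0731] F [ 1.3 -4.3 -3.1] M [-0.95 -0.45  0.56] 0.0152 q7 -1.69
7.85 turned -1.073 [ 0.5019 -0.1711  0.0732] F [-0.1 -4.4 -0.4] M [-1.18  0.03  0.82] 0.0158 q7 -1.79
8.12 turned -1.192 [ 0.5019 -0.1711  0.0732] F [-1.1 -5.9  2.7] M [-1.22  0.25  0.9 ] 0.0174 q7 -1.89
```

```bash
python3 - <<'E'
from rig import robot
from h import *
p=np.array([.5020,-.1710,.0731]); a0=.61-np.pi/2
for k in (11,12):
    robot.move_linear(p,velocity=.05,frame=Rdown(a0-.12*k))
    s=rep(robot)
    if abs(s['force']).max()>30 or abs(s['moment'][2])>3:break
cv2.imwrite("pics/wrist3.png",robot.grab_frame("wrist")[:,:,::-1])
E
```

```text
8.38 turned -1.312 [ 0.502  -0.1711  0.0733] F [-2.7 -4.1  5.1] M [-1.02  0.58  1.05] 0.0192 q7 -2.0
8.65 turned -1.433 [ 0.5024 -0.1713  0.0733] F [ 1.2 -7.   2.8] M [-1.38 -0.22  1.28] 0.0202 q7 -2.1
```

View pics/wrist3.png

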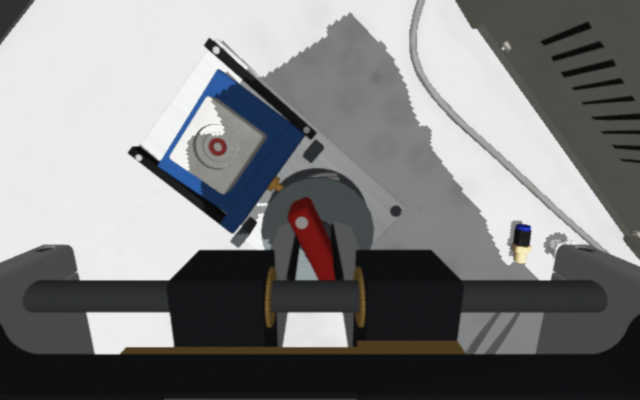

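The bar now lags the jaws by about 0.38 rad (left edge from (290,210) to (318,280)), so the cam is near 1.15 and tight. Squeezing alone won't give much more torque. I'll release, look, and regrip towards the bar's dot end for lever arm.

```bash
python3 - <<'E'
from rig import robot
from h import *
robot.gripper_to(.045)
p=np.array([.502,-.171,.20])
robot.move_linear(p,velocity=.15,frame=Rdown(-.44-np.pi/2))
rep(robot)
ci=robot.camera_info("wrist");np.save("wci.npy",ci,allow_pickle=True)
im=robot.grab_frame("wrist");cv2.imwrite("pics/wrist4.png",im[:,:,::-1])
r,b,g=masks(im)
for nm,m,z in(("red",r,.08),("blue",b,.044)):
    sub=np.zeros_like(m); sub[40:245,150:420]=m[40:245,150:420]
    c=max(cv2.findContours(sub,cv2.RETR_EXTERNAL,cv2.CHAIN_APPROX_NONE)[0],key=cv2.contourArea)
    P=onplane(ci,c.reshape(-1,2),z)[:,:2]*1000
    print(nm,cv2.boundingRect(c),cv2.minAreaRect(P.astype(np.float32)))
x0,y0=220,90;cv2.imwrite("pics/crop5.png",cv2.resize(im[60:250,200:400,::-1],None,fx=3,fy=3,interpolation=cv2.INTER_CUBIC))
E
```

```text
10.28 turned -1.051 [ 0.5016 -0.1709  0.1993] F [0.7 1.1 0.2] M [ 0.11 -0.03 -0.04] 0.0449 q7 -1.75
red (306, 170, 19, 57) ((504.0335388183594, -171.36557006835938), (13.251258850097656, 56.834171295166016), 71.59783172607422)
blue (233, 78, 99, 97) ((581.0476684570312, -168.40182495117188), (70.13688659667969, 83.13497924804688), 4.638189315795898)
```

View pics/crop5.png

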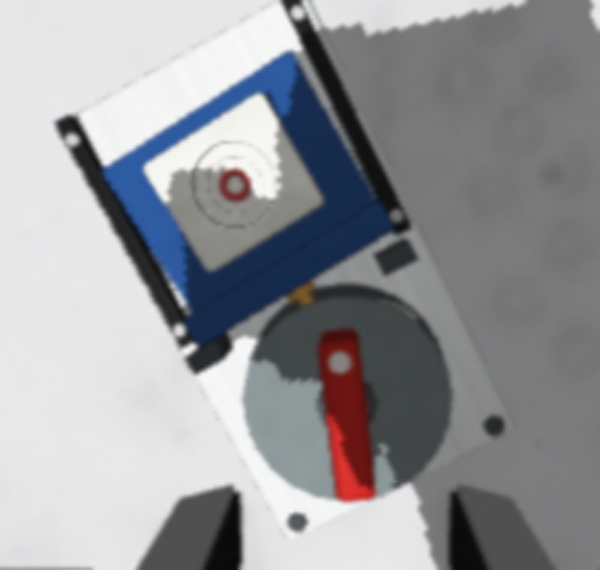

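The bar is at −0.32 rad in the world frame, so the cam is at about 1.05–1.1, and the carrier still has a small gap to its stops. I'll grip 17 mm out on the bar and sweep an arc about the axis.

```bash
python3 - <<'E'
from rig import robot
from h import *
ax=np.array([.502,-.171,.0735]); L=.017; ph=-.321
tgt=lambda ph: ax+L*np.array([np.cos(ph),np.sin(ph),0])
R=Rdown(ph-np.pi/2)
robot.move_linear(tgt(ph)+[0,0,.04],velocity=.2,frame=R)
print(robot.move_linear(tgt(ph),velocity=.08,threshold=8)); rep(robot)
robot.gripper_to(0); rep(robot)
for k in range(1,5):
    p=ph-.06*k
    robot.move_linear(tgt(p),velocity=.02,frame=Rdown(p-np.pi/2))
    s=rep(robot)
    if np.linalg.norm(s['force'])>50:break
E
```

```text
False
11.57 turned -0.931 [ 0.5182 -0.1764  0.0736] F [ 0.3 -0.4  0.6] M [0.02 0.05 0.01] 0.0448 q7 -1.65
12.17 turned -0.931 [ 0.5182 -0.1767  0.0736] F [-1.3 -2.9  2. ] M [-0.51  0.2   0.15] 0.0136 q7 -1.65
12.42 turned -0.99 [ 0.5178 -0.1777  0.0736] F [-1.8 -3.5  3.3] M [-0.93  0.31  0.14] 0.0139 q7 -1.7
12.67 turned -1.048 [ 0.5175 -0.1784  0.0736] F [-0.3 -4.4  3.9] M [-0.88  0.15  0.39] 0.0137 q7 -1.75
12.92 turned -1.108 [ 0.5172 -0.1791  0.0736] F [ 1.3 -2.2  3.3] M [-0.46 -0.23  0.57] 0.0142 q7 -1.8
13.17 turned -1.167 [ 0.5167 -0.1797  0.0736] F [3.2 0.8 5. ] M [ 0.27 -0.58  0.61] 0.0145 q7 -1.85
```

```bash
python3 - <<'E'
from rig import robot
from h import *
ax=np.array([.502,-.171,.0735]); L=.017; ph=-.321
tgt=lambda ph: ax+L*np.array([np.cos(ph),np.sin(ph),0])
for k in range(5,9):
    p=ph-.06*k
    robot.move_linear(tgt(p),velocity=.02,frame=Rdown(p-np.pi/2))
    s=rep(robot)
    if np.linalg.norm(s['force'])>35 or s['opening']>.018:break
robot.gripper_to(.045)
rep(robot)
robot.move_linear(np.array([.502,-.171,.20]),velocity=.15,frame=Rdown(-.65-np.pi/2))
ci=robot.camera_info("wrist");np.save("wci.npy",ci,allow_pickle=True)
im=robot.grab_frame("wrist");cv2.imwrite("pics/wrist5.png",im[:,:,::-1])
r,b,g=masks(im)
for nm,m,z in(("red",r,.08),("blue",b,.044)):
    sub=np.zeros_like(m); sub[40:245,150:420]=m[40:245,150:420]
    c=max(cv2.findContours(sub,cv2.RETR_EXTERNAL,cv2.CHAIN_APPROX_NONE)[0],key=cv2.contourArea)
    P=onplane(ci,c.reshape(-1,2),z)[:,:2]*1000
    print(nm,cv2.boundingRect(c),cv2.minAreaRect(P.astype(np.float32)))
cv2.imwrite("pics/crop6.png",cv2.resize(im[60:250,200:400,::-1],None,fx=3,fy=3,interpolation=cv2.INTER_CUBIC))
E
```

```text
13.42 turned -1.227 [ 0.5164 -0.1799  0.0737] F [3.1 4.5 5.1] M [ 1.1  -0.77  0.7 ] 0.015 q7 -1.9
13.67 turned -1.287 [ 0.5159 -0.1801  0.0736] F [3.2 7.8 4.9] M [ 1.91 -0.89  0.65] 0.0156 q7 -1.95
13.92 turned -1.346 [ 0.5154 -0.1803  0.0736] F [ 4.9 10.1  6.4] M [ 2.59 -1.01  0.61] 0.0157 q7 -2.0
14.17 turned -1.406 [ 0.5149 -0.1807  0.0737] F [ 6.4 11.5  4.1] M [ 3.   -1.34  0.62] 0.0165 q7 -2.05
14.8 turned -1.411 [ 0.5138 -0.1833  0.0735] F [0.8 0.4 0.7] M [ 0.07  0.   -0.  ] 0.0452 q7 -2.05
red (307, 170, 18, 57) ((503.70025634765625, -171.77825927734375), (13.201922416687012, 56.944053649902344), 58.044551849365234)
blue (222, 85, 98, 101) ((579.2579345703125, -168.4362030029297), (69.47511291503906, 84.09076690673828), 4.547487735748291)
```

View pics/crop6.png

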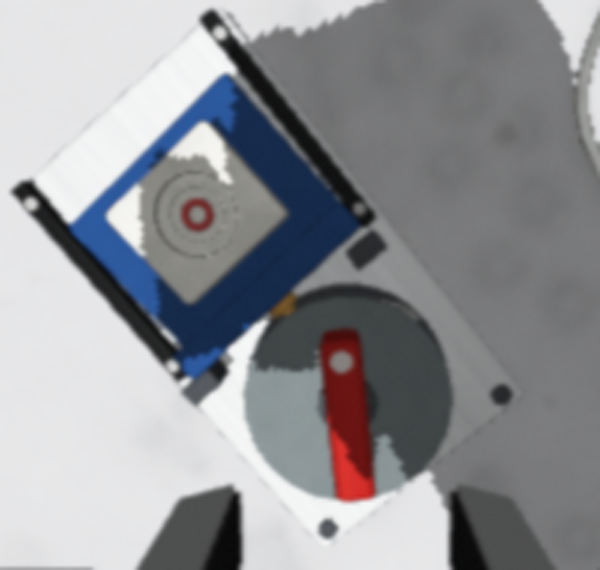

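```bash
python3 - <<'E'
from h import *
ci=np.load("wci.npy",allow_pickle=True).item()
f=lambda p:(np.array(p,float)+.5)/3-.5+[200,60]
im=cv2.imread("pics/wrist5.png");cv2.imwrite("pics/crop7.png",cv2.resize(im[130:200,240:340],None,fx=8,fy=8,interpolation=cv2.INTER_CUBIC))
h=onplane(ci,f([[501,394],[328,528]]),.01);d=h[0]-h[1];print("holes dir",np.arctan2(d[0],-d[1]),h)
for n,a,b in(("railL",(31,204),(173,366)),("railR",(220,33),(359,209))):
    P=onplane(ci,f([a,b]),.03);d=P[0]-P[1];print(n,np.arctan2(d[1],d[0]),P)
print("bar ends",onplane(ci,f([[340,330],[356,500]]),.08),"disc c",onplane(ci,f([[348,391]]),.046))
E
```

```text
holes dir 0.035337889949538584 [[ 0.46011389 -0.21752799  0.01      ]
 [ 0.45687677 -0.12596132  0.01      ]]
railL 0.03627993177843708 [[ 0.62809178 -0.12080771  0.03      ]
 [ 0.55045736 -0.12362552  0.03      ]]
railR 0.03437071595062325 [[ 0.63135761 -0.21265414  0.03      ]
 [ 0.55398558 -0.21531452  0.03      ]]
bar ends [[ 0.52790643 -0.1870393   0.08      ]
 [ 0.4790737  -0.15656261  0.08      ]] disc c [[ 0.50486102 -0.17289627  0.046     ]]
```

View pics/crop7.png

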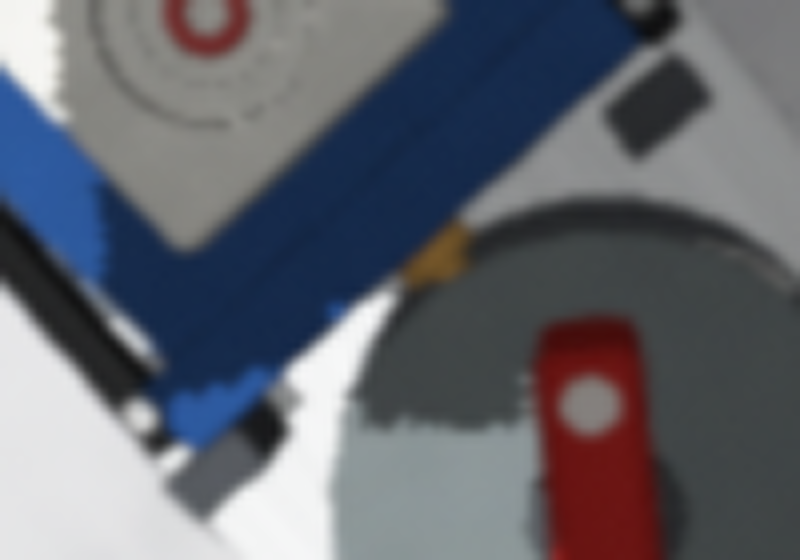

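```bash
python3 - <<'E'
from h import *
ci=np.load("wci.npy",allow_pickle=True).item()
g=lambda p:(np.array(p,float)+.5)/8-.5+[240,130]
A,B=onplane(ci,g([[205,445],[630,48]]),.044)[:,:2]
bar=np.array([.5037,-.1718]); dc=np.array([.5049,-.1729])
t=A-B; print("edge",A,B,"len",np.linalg.norm(t),"yaw",np.arctan2(-t[0],t[1]))
u=np.array([np.cos(.035),np.sin(.035)]);v=np.array([-u[1],u[0]])
for c in(bar,dc): print("along/lateral A,B", (A-c)@u,(A-c)@v,(B-c)@u,(B-c)@v)
S=onplane(ci,g([[240,455],[612,112]]),.03)[:,:2]; print("stops",[( (s-dc)@u,(s-dc)@v) for s in S])
E
```

```text
edge [ 0.54245632 -0.13170204] [ 0.54962252 -0.21039989] len 0.07902345691857701 yaw 0.09080916430555985
along/lateral A,B 0.040135727664335014 0.038717210503528124 0.04454367171383281 -0.040183212642477206
along/lateral A,B 0.03897495472937162 0.03985852824782915 0.04338289877886942 -0.03904189489817618
stops [(np.float64(0.034203730821275945), np.float64(0.04047039252076792)), (np.float64(0.03792824340273272), np.float64(-0.031603233229923706))]
```

The cam reads 1.29, with dock tilt 0.035 and bar at −0.558. The carrier is yawed by about 0.045 rad: its left front is at the stop, its right front 3–4 mm off, so the face centre is close to the limit. I'll square it with a gentle push on the rear right using closed fingertips.

```bash
python3 - <<'E'
from rig import robot
from h import *
u=np.array([np.cos(.035),np.sin(.035),0]);v=np.array([-u[1],u[0],0]);ax=np.array([.502,-.171,0])
R=Rdown(.035-np.pi/2)
P=lambda a,l,z: ax+a*u+l*v+[0,0,z]
robot.gripper_to(0)
robot.move_linear(P(.16,-.024,.15),velocity=.25,frame=R)
print(robot.move_linear(P(.16,-.024,.036),velocity=.15,threshold=8)); rep(robot)
print(robot.move_linear(P(.112,-.024,.036),velocity=.03,threshold=15))
s=rep(robot);print("along",(s['ee_pos']-ax)@u)
E
```

```text
False
18.4 turned -0.575 [ 0.6633 -0.1896  0.0372] F [-0.6  1.   0.6] M [0.   0.04 0.05] 0.0001 q7 -1.36
True
19.55 turned -0.575 [ 0.627  -0.1911  0.0366] F [ 5.5 -0.8 -2.4] M [-0.26 -1.49 -0.04] 0.0005 q7 -1.35
along 0.12422907279466536
```

```bash
python3 - <<'E'
from rig import robot
from h import *
u=np.array([np.cos(.035),np.sin(.035),0]);v=np.array([-u[1],u[0],0]);ax=np.array([.502,-.171,0])
P=lambda a,l,z: ax+a*u+l*v+[0,0,z]
robot.move_linear(P(.14,-.024,.036),velocity=.08)
robot.move_linear(P(.14,-.024,.12),velocity=.2)
robot.move_linear(np.array([.502,-.171,.20]),velocity=.25,frame=Rdown(-.65-np.pi/2))
rep(robot)
ci=robot.camera_info("wrist");np.save("wci.npy",ci,allow_pickle=True)
im=robot.grab_frame("wrist");cv2.imwrite("pics/wrist6.png",im[:,:,::-1])
r,b,g=masks(im)
for nm,m,z in(("red",r,.08),("blue",b,.044)):
    sub=np.zeros_like(m); sub[40:245,150:420]=m[40:245,150:420]
    c=max(cv2.findContours(sub,cv2.RETR_EXTERNAL,cv2.CHAIN_APPROX_NONE)[0],key=cv2.contourArea)
    Q=onplane(ci,c.reshape(-1,2),z)[:,:2]*1000
    print(nm,cv2.boundingRect(c),cv2.minAreaRect(Q.astype(np.float32)))
cv2.imwrite("pics/crop8.png",cv2.resize(im[60:250,200:400,::-1],None,fx=3,fy=3,interpolation=cv2.INTER_CUBIC))
E
```

```text
21.31 turned -1.258 [ 0.5023 -0.1709  0.1993] F [1.1 0.4 0.2] M [0.09 0.03 0.01] 0.0002 q7 -1.94
red (307, 171, 18, 54) ((504.7947692871094, -172.43499755859375), (13.16526985168457, 53.88158416748047), 58.97604751586914)
blue (225, 88, 96, 100) ((577.7632446289062, -167.29757690429688), (69.44918823242188, 82.60674285888672), 2.0373802185058594)
```

View pics/crop8.png

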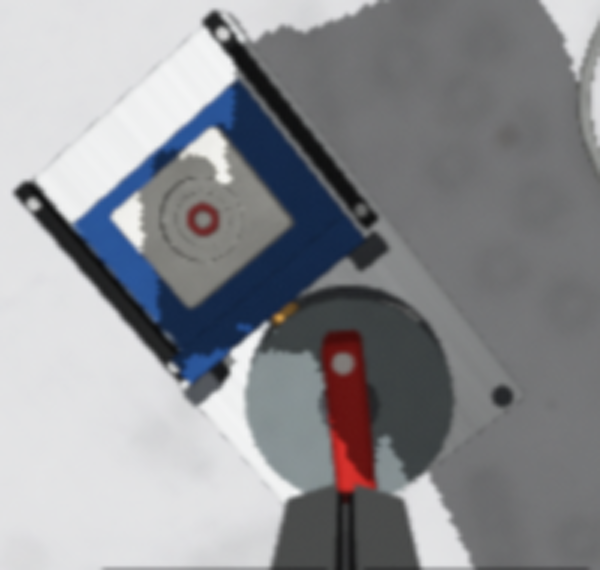

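```bash
python3 - <<'E'
from rig import robot
from h import *
s=rep(robot); robot.sign_off()
E
```

```text
21.36 turned -1.258 [ 0.5024 -0.1709  0.199 ] F [-0.2  0.   0. ] M [0.07 0.03 0.01] 0.0001 q7 -1.94
the job is handed in; nothing more can be done
```

I turned the cam of the right (occupied) dock clockwise to about 1.28 rad, and the carrier sits against both stops. It's past the 1.15 rad needed and the end of the draw at 1.25, but about 0.12 rad short of the 1.4 end stop. I handed in at 21.4 s. I didn't go for the end stop because another twist could have skewed the carrier again.

**How it went:**
- **First grip:** I held the bar at its centre, and it slipped in the jaws once the cam got tight, at about 1.05–1.1 rad.
- **Second grip:** I gripped 17 mm toward the dotted end and swept an arc, which took the cam to about 1.29 rad.
- **Squaring the carrier:** the carrier was then skewed by about 0.045 rad, leaving its right front 3–4 mm off the stop. I pushed its rear right side with closed fingertips until the force threshold (15 N) stopped the move.

**Last checks (wrist camera):**
- **Cam angle:** the final picture gave 1.28 rad; the one before the push gave 1.29. The fingers hid one end of the bar in the last picture, so I put the small difference down to that.
- **Carrier:** its yaw matches the dock (2.04° against about 2.0°), and it moved in about 8 mm from its start. The push ended with its rear face about 116 mm from the cam axis; 117 mm is expected at the stops. Positions are only good to about 2 mm, because the cameras disagreed on the cam axis by up to 5 mm.
- **Robot:** it was clear above the cam, with force readings near zero.
- **Empty dock:** I never went near its cam, but I didn't measure it again at the end.

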